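# Tip two trim panels onto their backs for spraying

## Robot

A 6-joint arm with a two-finger parallel gripper is mounted at the origin on the work surface. World frame = base frame: x ahead of the robot, y to its left, z up, the work surface at z = 0. Lengths are in m, angles in rad, forces in N, time in s.
With the tool pointing down it reaches from about 0.275 to 0.725 m from the base axis. Payload 5.6 kg.
Tool frame: the origin (TCP) lies at the very end of the fingers, on their centre line; the grasp point (between the pads) lies 19 mm behind it (arm.tcp_to_grasp is the z of the grasp point in the tool frame, in m); z points along the fingers, y is the line along which they close (so a half turn about z gives the same grasp; the last joint's range is limited). The gripper opens to 85 mm and grips with 20 to 120 N. Pads are 22 mm wide; open, the fingers measure 114 mm over their backs; the gripper's body (76 mm by 85 mm) begins 54 mm behind the grasp point. The pads swing forward as they close: fully open they stand 13 mm farther back than shut.
Start: joints at [-0.932, 0.255, 0.108, 0, -1.424, -0.285], TCP at [0.191, -0.516, 0.231] pointing down, gripper open.
Joint ranges: [-2.95, 2.95], [-1.21, 1.97], [-1.09, 1.5], [-2.87, 1.71], [-2.94, -0.07], [-3.05, 3.05]. Speed limits (rad/s): [2.57, 2.57, 3.14, 3.14, 3.14, 3.14].

## Interface

Orientations are given as a unit quaternion [x, y, z, w].
In Python, from station import arm gives the robot as it stands. Calls block until the motion is done:
- arm.move_pose(position, orientation): joint-space move of the TCP to a pose.
- arm.move_straight(position, rot=None, max_speed=0.15, force_limit=None): straight line of the TCP; rot=None keeps the orientation; max_speed is the mean speed in m/s. With force_limit (N) it stops when the force on the tool has changed by that much, and returns True; else False.
- arm.move_j(angles): joint-space move.
- arm.set_gripper(opening, strength=None): opening from 0.0 (shut) to 1.0 (fully open); strength is the grip in N (None keeps the last); returns when the fingers have stopped.
- arm.hold(seconds).
- arm.solve_ik(position, orientation): joint angles nearest the present ones, or None.
- arm.observe(): the state.
- arm.camera(name): name is "scene" or "top"; returns (picture, depth): 384x512x3 uint8, blue, green, red; 384x512 float32, m along the optical axis (not along the pixel's ray), 0 where there is no reading.
- arm.camera_params(name): a dict with "intrinsics" (3x3 intrinsics, pixels), "k1" (the pictures are not rectified: a ray, as slopes to the right and down, at radius r is drawn at 1 + k1 r^2 times it, then the intrinsics apply), "extrinsics" (4x4, takes a point from camera to world coordinates). Camera axes: x right, y down, z forward; pixel columns grow to the right and rows downward; lengths in m; the calibration is good to about 2 mm. A picture is of the moment at which its call begins. camera_params takes no time and is no camera call.
A pose or a line that the arm cannot do raises arm.PlanningError and nothing moves.
- arm.finish_job(): hands the job in; it is judged then, once.
The state is a dict: "time": time; "qpos": joint angles; "joint_vel": joint speeds; "joint_efforts": joint torques, N m; "eef_pos": TCP position; "tcp_rot": TCP orientation; "force": force on the tool from outside, world axes, zero at the start; "torque": the same for the moment, N m; "opening": opening from 0.0 (shut) to 1.0 (fully open); "grasp_force": force on a finger pad.
Only numpy, scipy, OpenCV 4.12 (cv2) and the standard library are available. Lean on these libraries where they do the work, as an engineer would, in place of code of your own. Each camera call takes 0.05 s, during which the arm holds its last target. There are 200 camera calls.

## Task

Two brown car-trim panels, one notched and one plain, stand on edge on the spray board: push each one over with light pushes of the fingers so that it falls onto its back where it stands, clips down and smooth face up, ready to be sprayed. Do not grip, lift or carry the panels or shove them along the board, never let one fall on its smooth face, and leave everything else on the bench where it is.

Things in the scene. Friction and masses are not known exactly. Their poses are not given: they have to be found in the camera images.
- notched_panel: loose brown fibre trim panel, 170 (y) x 110 (z) x 22 mm (x), about 0.25 kg, standing on its long edge on the board; a notch 64 mm wide, 28 mm deep is cut in the middle of its top edge. Origin: middle of that edge, mid-thickness; z up as it stands. Its -x side is the smooth flat face, its +x side the back with four black clips, 10 mm tall.
- notched_mid (a point): notched panel: its centre, 55 mm above its origin along its z. The clips are 16 mm wide and sit 20 and 90 mm above the standing edge, 65 mm either side of the middle. Leant more than about 12 degrees the panel topples by itself; on its back it rests on the clip tips, +x down, face 32 mm above the board
- plain_panel: loose brown fibre trim panel, 130 (y) x 110 (z) x 22 mm (x), about 0.25 kg, standing on its long edge on the board; a plain rectangle. Origin: middle of that edge, mid-thickness; z up as it stands. Its -x side is the smooth flat face, its +x side the back with four black clips, 10 mm tall.
- plain_mid (a point): plain panel: its centre, 55 mm above its origin along its z. The clips are 16 mm wide and sit 20 and 90 mm above the standing edge, 45 mm either side of the middle. Leant more than about 12 degrees the panel topples by itself; on its back it rests on the clip tips, +x down, face 32 mm above the board
- board: fixed grey laminate spray board, 460 x 800 mm (x, y), 12 mm thick, lying on the bench; origin at the centre of its underside, so its top is at z = 0.012 m
- tin_left: bystander: steel solvent tin, 65 x 100 mm, 192 mm tall with its cap, standing; origin at the centre of its underside
- tin_right: bystander: a like solvent tin on the other side; origin at the centre of its underside
- mixing_cup: bystander: open white plastic cup, 64 mm across, 85 mm tall, on the board between the panels; origin at the centre of its underside
- sanding_block: bystander: black rubber sanding block, 110 x 65 x 35 mm (x, y, z), on the board; origin at the centre of its underside
- tape_roll: bystander: roll of masking tape lying flat, 90 mm across, 25 mm high, on the board; origin at the centre of its underside
- paint_jar: bystander: lidded glass jar, 70 mm across, 100 mm tall; origin at the centre of its underside
- spatula: bystander: spatula 240 mm long lying on the bench beside the board; origin at the middle of its underside
Not all that is in view belongs to the job. What is shaped like the plain_panel but green or orange is not meant.

How it is judged:
At the end, for the whole second after the job is handed in: Both panels lie at rest on the board on their backs: +x axis within 8 degrees of straight down, centre 26 to 42 mm above the bench, standing edge (origin) within 60 mm of its start; every bystander within 15 mm of its start (angle between each of notched_panel, plain_panel's own x axis and vertical above 3 rad and height (world z) of notched_mid between 0.026 and 0.042 m and distance of each of notched_panel, plain_panel from where it was at the start of the episode below 0.06 m and linear speed of each of notched_panel, plain_panel below 0.02 m/s and angular speed of each of notched_panel, plain_panel below 0.1 rad/s and height (world z) of plain_mid between 0.026 and 0.042 m and distance of each of tin_left, tin_right, mixing_cup, sanding_block, tape_roll, paint_jar, spatula from where it was at the start of the episode below 0.015 m); the robot touches nothing.
It fails at once if a panel falls onto its smooth face (angle between any of notched_panel, plain_panel's own x axis and vertical below 0.6 rad).
It fails at once if a panel is lifted (its centre rises above 90 mm; 67 mm as it stands) (height (world z) of any of notched_mid, plain_mid above 0.09 m).
It fails at once if a panel is shoved or carried: its standing edge more than 60 mm from where it stood (distance of any of notched_panel, plain_panel from where it was at the start of the episode above 0.06 m).
It fails at once if the fingers squeeze or press a panel with more than 15 N (contact force between the fingers and notched_panel above 15 N or contact force between the fingers and plain_panel above 15 N).
It fails at once if a bystander is moved more than 15 mm (distance of any of tin_left, tin_right, mixing_cup, sanding_block, tape_roll, paint_jar, spatula from where it was at the start of the episode above 0.015 m).
It also fails if it takes over 45 s, if anything falls off the work surface, if the arm or the gripper's body presses on something with over 40 N, if the wrist force passes 120 N, or if a joint passes its speed limit or range.

## Working session

There is one attempt and no reset: what is moved stays moved. The work goes in short steps, each a Python script; the robot and the scene stay as the last script left them, time stands still between calls to the robot, and variables do not carry over. Pictures are saved under pics/ and viewed, at most 10 in all, crops included, and the job is handed in when it is done.

```bash
mkdir -p pics; cat > h.py <<'E'
import numpy as np, cv2
from station import arm
def snap(n,name):
    p,d=arm.camera(n); cv2.imwrite(f'pics/{name}.png',p); np.save(f'pics/{name}.npy',d); return p,d
def cloud(n,d):
    c=arm.camera_params(n);K=np.array(c['intrinsics']);k=c['k1'];E=np.array(c['extrinsics'])
    h,w=d.shape;u,v=np.meshgrid(np.arange(w),np.arange(h))
    X=(u-K[0,2])/K[0,0];Y=(v-K[1,2])/K[1,1];x,y=X.copy(),Y.copy()
    for _ in range(20):
        s=1+k*(x*x+y*y);x,y=X/s,Y/s
    P=np.stack([x*d,y*d,d],-1)@E[:3,:3].T+E[:3,3]; P[d<=0]=np.nan
    return P
E
python3 - <<'E'
from h import *
for n in('scene','top'):
    p,d=snap(n,n+'0'); cv2.imwrite(f'pics/{n}0b.png',cv2.resize(p,(800,600)))
    print(arm.camera_params(n))
E
```

```text
{'intrinsics': array([[410.10196429,   0.        , 253.87611664],
       [  0.        , 410.10196429, 185.96434462],
       [  0.        ,   0.        ,   1.        ]]), 'k1': -0.07211303569386773, 'extrinsics': array([[-0.58293983,  0.5929783 , -0.55547987,  1.19879892],
       [ 0.81251167,  0.42338106, -0.40071594,  0.49847773],
       [-0.0024362 , -0.68492716, -0.72860747,  1.07135025],
       [ 0.        ,  0.        ,  0.        ,  1.        ]])}
{'intrinsics': array([[388.89918411,   0.        , 256.90969103],
       [  0.        , 388.89918411, 199.75900907],
       [  0.        ,   0.        ,   1.        ]]), 'k1': -0.052643243014795074, 'extrinsics': array([[-0.00201502, -0.98164146,  0.19072487,  0.1533497 ],
       [-0.99995021,  0.00384198,  0.00920977, -0.07094746],
       [-0.00977345, -0.19069681, -0.98160033,  1.63315085],
       [ 0.        ,  0.        ,  0.        ,  1.        ]])}
```

View pics/scene0b.png

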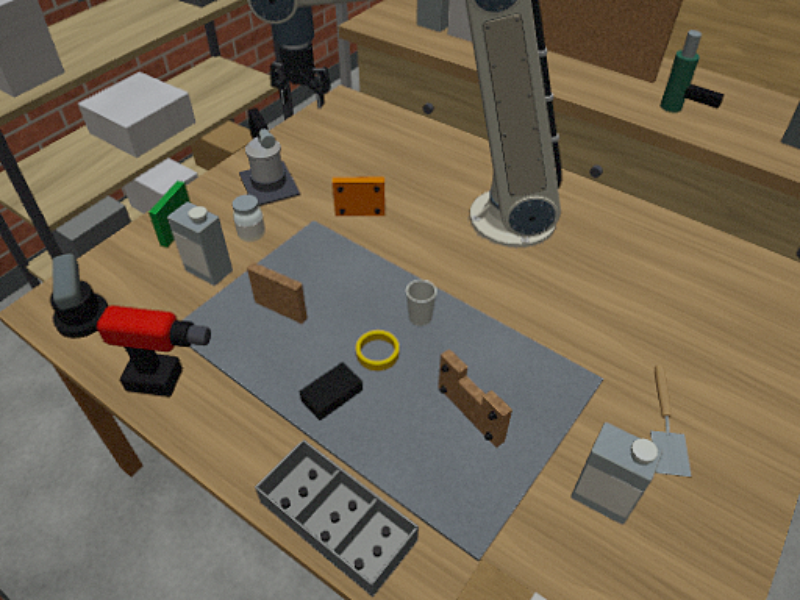

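View pics/top0b.png

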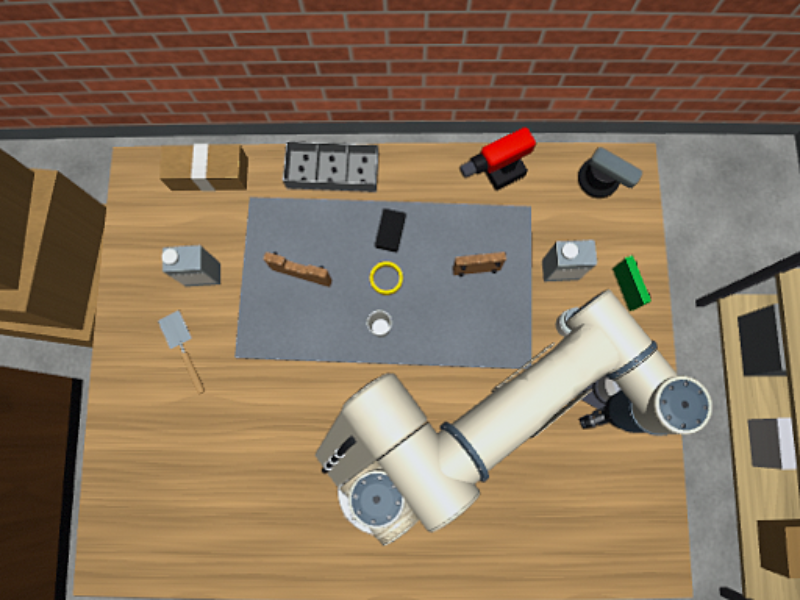

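The scene picture shows the notched panel at about (473,398) with its clips toward the camera, and a plain brown panel at (277,292) showing a clean face. The orange panel at (358,196) and the green one at (168,213) are decoys because of their colour. In the top picture the brown panels are at (298,268) and (480,264). I'll confirm in an enlarged crop and measure.

```bash
python3 - <<'E'
from h import *
p=cv2.imread('pics/top0.png');d=np.load('pics/top0.npy')
a=p[155:190,160:220];b=p[155:190,280:340]
cv2.imwrite('pics/crop.png',np.vstack([cv2.resize(x,(510,297),interpolation=cv2.INTER_CUBIC) for x in(a,b)]))
for n in('top','scene'):
  p=cv2.imread(f'pics/{n}0.png');P=cloud(n,np.load(f'pics/{n}0.npy'))
  hsv=cv2.cvtColor(p,cv2.COLOR_BGR2HSV)
  on=(P[...,0]>.3)&(P[...,0]<.8)&(P[...,2]>.02)&(P[...,2]<.25)&(abs(P[...,1])<.6)
  k,lab,st,ce=cv2.connectedComponentsWithStats(on.astype(np.uint8))
  for i in range(1,k):
    if st[i,4]<25: continue
    Q=P[lab==i]; zt=np.percentile(Q[:,2],98)
    T=Q[Q[:,2]>zt-.012][:,:2].astype(np.float32)
    r=cv2.minAreaRect(T); print(n,ce[i].round(),st[i,4],'zt %.3f'%zt,'box',np.round(r[0],3),np.round(r[1],3),round(r[2],1),'xy',Q[:,:2].min(0).round(3),Q[:,:2].max(0).round(3))
E
```

```text
top [249. 147.] 406 zt 0.055 box [ 0.696 -0.023] [0.065 0.11 ] 77.0 xy [ 0.638 -0.065] [0.755 0.02 ]
top [364. 166.] 738 zt 0.195 box [ 0.589 -0.472] [0.038 0.036] 40.2 xy [ 0.555 -0.547] [ 0.622 -0.442]
top [122. 169.] 750 zt 0.196 box [0.578 0.52 ] [0.04  0.036] 47.6 xy [0.545 0.446] [0.618 0.551]
top [190. 172.] 417 zt 0.129 box [0.575 0.22 ] [0.169 0.023] 72.6 xy [0.54  0.136] [0.615 0.301]
top [306. 168.] 382 zt 0.128 box [ 0.588 -0.258] [0.027 0.129] 6.8 xy [ 0.563 -0.341] [ 0.635 -0.193]
top [246. 177.] 158 zt 0.044 box [ 0.562 -0.01 ] [0.085 0.088] 89.9 xy [ 0.517 -0.052] [0.606 0.033]
top [361. 205.] 122 zt 0.105 box [ 0.438 -0.489] [0.022 0.055] 71.1 xy [ 0.401 -0.508] [ 0.466 -0.471]
top [242. 205.] 129 zt 0.104 box [0.427 0.003] [0.059 0.056] 0.1 xy [ 0.397 -0.025] [0.456 0.032]
scene [170.  89.] 76 zt 0.216 box [ 0.314 -0.539] [0.024 0.042] 3.1 xy [ 0.3   -0.562] [ 0.329 -0.518]
scene [166. 117.] 36 zt 0.071 box [ 0.301 -0.592] [0.01  0.004] 68.9 xy [ 0.3 -0.6] [ 0.316 -0.576]
scene [158. 138.] 443 zt 0.102 box [ 0.434 -0.505] [0.065 0.056] 45.3 xy [ 0.402 -0.54 ] [ 0.47  -0.467]
scene [128. 154.] 1319 zt 0.192 box [ 0.59 -0.47] [0.041 0.034] 79.8 xy [ 0.553 -0.545] [ 0.628 -0.44 ]
scene [177. 186.] 831 zt 0.125 box [ 0.588 -0.258] [0.027 0.129] 6.1 xy [ 0.569 -0.324] [ 0.607 -0.193]
scene [269. 192.] 446 zt 0.100 box [0.425 0.001] [0.067 0.059] 35.1 xy [ 0.393 -0.031] [0.46  0.032]
scene [241. 223.] 334 zt 0.042 box [ 0.562 -0.014] [0.092 0.087] 32.0 xy [ 0.514 -0.059] [0.607 0.031]
scene [303. 255.] 1280 zt 0.125 box [0.576 0.219] [0.173 0.03 ] 71.9 xy [0.541 0.134] [0.615 0.304]
scene [211. 249.] 814 zt 0.052 box [ 0.696 -0.024] [0.067 0.109] 79.2 xy [ 0.638 -0.064] [0.755 0.019]
scene [395. 301.] 2137 zt 0.193 box [0.58  0.521] [0.039 0.039] 3.3 xy [0.546 0.45 ] [0.618 0.552]
```

View pics/crop.png

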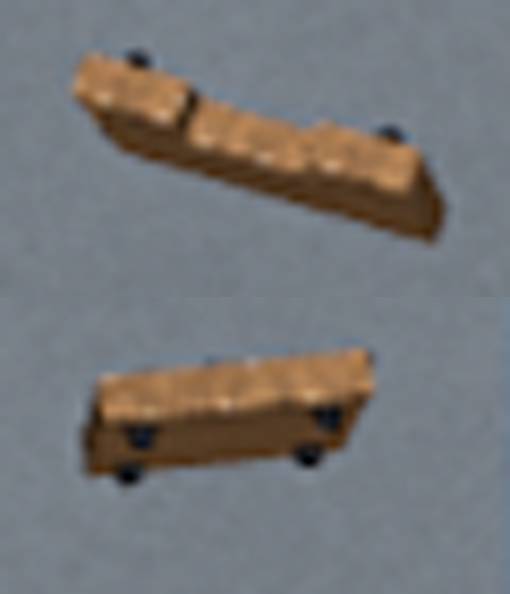

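The crop confirms both. Top half: the notched panel, with clips on the far (+x world) side, so I push it away from the robot. Bottom half: the plain brown panel, with clips toward the robot, so I push it from the far side toward the robot.

I'll use two spread fingers for an even push, straddling the notch on the notched panel. Plain panel first.

```bash
cat >> h.py <<'E'
from scipy.spatial.transform import Rotation as R
def topple(c,n,opening,zt=0.09):
    n=np.array(n)/np.linalg.norm(n); c=np.array(c); z=np.array([0,0,-1.])
    at=lambda s,h: [*(c+s*n),h]
    arm.set_gripper(opening)
    best=None
    for s in(1,-1):
        x=np.array([*(s*n),0]); q=R.from_matrix(np.c_[x,np.cross(z,x),z]).as_quat()
        j=arm.solve_ik(at(-.047,.28),q)
        if j is not None and (best is None or abs(j[5])<best[0]): best=(abs(j[5]),q,j)
    print('ik',np.round(best[2],2))
    arm.move_pose(at(-.047,.28),best[1])
    arm.move_straight(at(-.047,zt),max_speed=.1)
    hit=arm.move_straight(at(.005,zt),max_speed=.03,force_limit=5)
    o=arm.observe(); print('hit',hit,o['eef_pos'],o['force'],o['time'])
    arm.move_straight(at(-.047,zt),max_speed=.1)
    arm.move_straight(at(-.047,.28),max_speed=.15)
E
python3 - <<'E'
from h import *
o=arm.observe(); p=o['eef_pos']
arm.move_straight([p[0],p[1],.30])
topple((.588,-.258),(-.993,-.118),.5)
p,d=snap('scene','s1'); cv2.imwrite('pics/s1b.png',cv2.resize(p[120:360,80:400],(640,480)))
print(arm.observe()['time'])
E
```

```text
ik [-0.15  0.54  0.66  0.   -1.69 -1.3 ]
hit False [ 0.58313853 -0.25857534  0.08993963] [-0.56011201  0.59420317 -0.37075946] 7.0083
9.1417
```

View pics/s1b.png

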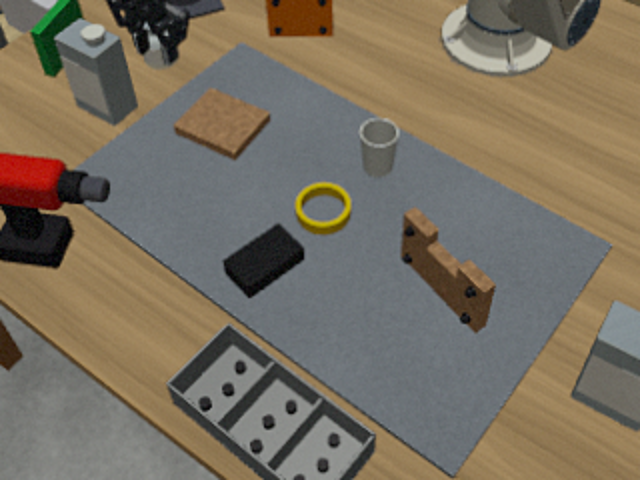

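The plain panel now lies face up at (222,122) in the crop, and nothing else has moved. The notched one stands at (447,270).

```bash
python3 - <<'E'
from h import *
topple((.575,.220),(.954,-.299),1.0)
p,d=snap('scene','s2'); cv2.imwrite('pics/s2b.png',cv2.resize(p[120:360,80:400],(640,480)))
P=cloud('scene',d); on=(P[...,0]>.3)&(P[...,0]<.8)&(P[...,2]>.02)&(P[...,2]<.25)&(abs(P[...,1])<.6)
k,lab,st,ce=cv2.connectedComponentsWithStats(on.astype(np.uint8))
for i in range(1,k):
    if st[i,4]<60: continue
    Q=P[lab==i]; zt=np.percentile(Q[:,2],98); r=cv2.minAreaRect(Q[Q[:,2]>zt-.012][:,:2].astype(np.float32))
    print(ce[i].round(),'zt %.3f'%zt,np.round(r[0],3),np.round(r[1],3),round(r[2],1))
print(arm.observe()['time'])
E
```

```text
ik [ 0.69  0.31  0.3   0.   -1.57  0.58]
hit False [0.57966678 0.21856296 0.09001969] [-0.53712554 -0.38229617 -0.17841863] 15.3833
[170.  89.] zt 0.215 [ 0.312 -0.539] [0.02  0.038] 3.8
[158. 138.] zt 0.102 [ 0.434 -0.504] [0.064 0.057] 44.4
[128. 154.] zt 0.192 [ 0.588 -0.471] [0.04  0.035] 40.0
[191. 181.] zt 0.049 [ 0.517 -0.267] [0.116 0.13 ] 5.9
[269. 192.] zt 0.099 [0.426 0.002] [0.064 0.059] 33.9
[241. 223.] zt 0.041 [ 0.562 -0.013] [0.09  0.088] 14.0
[212. 249.] zt 0.051 [ 0.696 -0.025] [0.07  0.109] 78.9
[284. 274.] zt 0.048 [0.642 0.198] [0.174 0.112] 73.0
[395. 301.] zt 0.193 [0.58  0.523] [0.04 0.04] 34.7
17.5167
```

View pics/s2b.png

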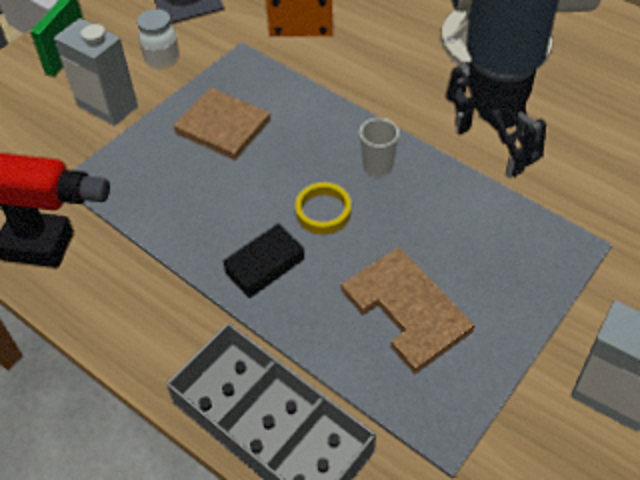

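Both panels lie flat with the smooth face up, at (222,122) and (410,308). Their centres moved about 70 mm, which is what tipping in place gives. The bystanders measured again sit where they were, and the gripper is clear of everything.

```bash
python3 -c "
from station import arm
arm.hold(.3); print(arm.finish_job())"
```

```text
the job is handed in; nothing more can be done
None
```

Both brown panels were tipped onto their backs where they stood, clips down and smooth face up, with no bystander seen to move; the job was handed in after about 18 s of robot time, and no verdict was returned.

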